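Start the retaining nut of the tape-roll holder

ROBOT

A 6-joint arm with a two-finger parallel gripper is mounted at the origin on a cart in front of the work surface, level with it; the furniture and walls round the work are solid. World frame = base frame: x ahead of the robot, y to its left, z up, the work surface at z = 0. Lengths are in mm, angles in rad, forces in N, time in s.
With the tool pointing down it reaches from about 400 to 825 mm from the base axis. Payload 7 kg.
Tool frame: the origin (TCP) lies midway between the tips of the shut fingers; the grasp point (between the pads) lies 19 mm behind it; z points along the fingers, y is the line along which they close (so a half turn about z gives the same grasp; the last joint's range is limited). The gripper opens to 88 mm and grips with 3 to 60 N. Pads are 19 mm wide; open, the fingers measure 130 mm over their backs; the gripper's body (78 mm by 193 mm) begins 47 mm behind the grasp point.
Start: joints at [1.615, 0.359, 0.012, 0, -1.224, -0.288], TCP at [162.95, 655.013, 226.561] pointing down, gripper open.
Joint ranges: [-3.07, 3.07], [-1.43, 2.12], [-1.02, 1.25], [-3.03, 1.67], [-3.05, -0], [-3.03, 3.03]. Speed limits (rad/s): [2.39, 2.39, 3.01, 3.14, 3.14, 3.14].

INTERFACE

Orientations are given as a unit quaternion [w, x, y, z].
In Python, from bench import manip, claw, cams gives the robot as it stands. The module is installed in compiled form; this text tells all that it offers. Calls block until the motion is done:
- manip.reach(position, orientation): joint-space move of the TCP to a pose.
- manip.movel(position, attitude=None, v=150, threshold=None): straight line of the TCP; attitude=None keeps the orientation; v is the mean speed in mm/s. With threshold (N) it stops when the force on the tool has changed by that much, and returns True; else False.
- manip.movej(angles): joint-space move.
- claw.gripper_to(opening, strength=None): finger opening in mm; strength is the grip in N (None keeps the last); returns when the fingers have stopped.
- manip.dwell(seconds).
- manip.solve_ik(position, orientation): joint angles nearest the present ones, or None.
- manip.read_state(): the state.
- cams.camera(name): name is "side" or "top"; returns a dict with "frame" (400x640x3 uint8, red, green, blue), "camera_matrix" (3x3 intrinsics, pixels), "origin" and "orientation" of the camera in the world. Camera axes: x right, y up, looking along -z (the intrinsics and any distortion apply to the point x, -y, -z); pixel columns grow to the right and rows downward; lengths in mm; the calibration is good to about 2 mm. A picture is of the moment at which its call begins. There is no depth.
A pose or a line that the arm cannot do raises manip.MotionError and nothing moves.
- manip.finish_job(): hands the job in; it is judged then, once.
The state is a dict: "time": time; "joint_pos": joint angles; "dq": joint speeds; "joint_efforts": joint torques, N m; "ee_pos": TCP position; "ee_rot": TCP orientation; "force": force on the tool from outside, world axes, zero at the start; "moment": the same for the moment, N m; "width": finger opening in mm; "grasp_force": force on a finger pad.
Only numpy, scipy, OpenCV 4.12 (cv2) and the standard library are available. Lean on these libraries where they do the work, as an engineer would, in place of code of your own. Each camera call takes 0.05 s, during which the arm holds its last target. There are 200 camera calls.

TASK

The tape roll on the holder still lacks its retaining nut. Set the flange nut upright (flange down) on the threaded stud, back it off gently anticlockwise until you feel its thread drop in, then turn it clockwise about a quarter turn so that it has caught, and let go of it. Never force the nut against the stud, and leave the bottle and tins standing where they are.

Things in the scene. Friction and masses are not known exactly. Their poses are not given: they have to be found in the camera images.
- stud_tip (a point): Centre of the flat top of the fixed steel stud on the tape-roll holder, 78 mm above the worktop, z up along the stud's axis. Downwards from here: a plain nose 26 mm across (coned to 18 mm over the top 5 mm), 16 mm long, then the crown (see stud_crown).
- nut_mid (a point): Centre of the plain steel flange nut, on its axis 16 mm above its underside; z up along the axis, x square to one of the six flats. Hexagon 50 mm across flats, 26 mm high, on a round flange 64 mm across, 6 mm thick; 32 mm high in all, 0.18 to 0.35 kg. Bore 38.4 mm with three lugs (its thread), their undersides 10 mm above the nut's, inner tips 28 mm across.
- sauce_bottle: Brown sauce bottle, 50 mm across, 156 mm high, standing loose; origin at the centre of its underside. Leave alone.
- tin_low: Low tin, 86 mm across, 40 mm high, loose; origin at the centre of its underside. Leave alone.
- tin_tall: Tall tin, 75 mm across, 110 mm high, loose; origin at the centre of its underside. Leave alone.
- sardine_tin: Flat oblong tin, 63 x 105 x 26 mm, loose; origin at the centre of its underside. Leave alone.
- nut: The nut as a whole, origin at its underside. Set on the stud it rests with its lugs on the crown, nut_mid 10 mm below stud_tip (7 mm if on the stops). Clockwise it then jams on the stops; anticlockwise, within 2.2 rad, the lugs come over the gaps and it can sink to 18.5 mm below. Then, turned clockwise, it goes down 0.29 mm per 0.1 rad, with up to 2 mm of play up and down, and stays where left.
- holder: The grey tape-roll holder: square plate 124 mm wide, 8 mm thick, fixed to the worktop, with the upright steel stud in its middle (it does not turn) and a roll of tape 103 mm wide lying round the stud's foot, its top 33 mm above the worktop. Origin: centre of the plate's underside.
- stud_crown (a point): On the stud's axis at the crown, a flat ledge 36 mm across where the thread begins, 62 mm above the worktop. It has three gaps at 120 degrees, each with a blunt stop 3 mm high on its anticlockwise side (from above). Where the gaps lie varies; this point's axes do not tell it. Right-hand thread, three starts, 18 mm of fall per full turn, ending at a stop about 1.6 rad clockwise of the gaps.

How it is judged (in metres and radians):
On the way:
1. the nut has dropped into the thread of the stud (horizontal distance between nut_mid and stud_tip below 0.004 m and z of nut_mid in the frame of stud_tip between -0.0255 and -0.0165 m), for 0.1 s.
At the end, for the whole second after the job is handed in: The nut is on the stud, level within 0.1 rad and centred within 4 mm, at rest, and has caught: its middle is more than 21.1 mm below the stud's tip (about 1 rad or more of turn after it dropped in) (horizontal distance between nut_mid and stud_tip below 0.004 m and z of nut_mid in the frame of stud_tip between -0.0255 and -0.0211 m and angle between nut_mid's own z axis and vertical below 0.1 rad and linear speed of nut below 0.01 m/s); the robot touches nothing.
It fails at once if the nut is forced against the stud or holder (more than 60 N) (contact force between nut and holder above 60 N).
It fails at once if a bottle or tin is moved by more than 30 mm (distance of any of sauce_bottle, tin_low, tin_tall, sardine_tin from where it was at the start of the episode above 0.03 m).
It also fails if it takes over 72 s, if anything falls off the work surface, if the arm or the gripper's body presses on something with over 40 N, if the wrist force passes 120 N, or if a joint passes its speed limit or range.

## Working session

There is one attempt and no reset: what is moved stays moved. The work goes in short steps, each a Python script; the robot and the scene stay as the last script left them, time stands still between calls to the robot, and variables do not carry over. Pictures are saved under pics/ and viewed, at most 10 in all, crops included, and the job is handed in when it is done.

```bash
mkdir -p pics; python3 - <<'E'
from bench import manip,claw,cams
import cv2,pickle
d={n:cams.camera(n) for n in("side","top")}
pickle.dump(d,open("c0.pkl","wb"))
for n,c in d.items():
    cv2.imwrite(f"pics/{n}0.png",c["frame"][:,:,::-1]); print(n,c["camera_matrix"],c["origin"],c["orientation"],[k for k in c])
print(manip.read_state())
E
```

```text
side [[464.4116761    0.         318.95828145]
 [  0.         464.4116761  200.9590315 ]
 [  0.           0.           1.        ]] [  460.28879134 -1123.4619317    586.10814111] [ 0.84172188  0.53817295 -0.02321689 -0.03653937] ['frame', 'camera_matrix', 'origin', 'orientation']
top [[519.53498872   0.         322.23285039]
 [  0.         519.53498872 200.14555565]
 [  0.           0.           1.        ]] [ 468.07724899  -52.46079584 1359.43544453] [ 0.70837267  0.02404202 -0.0239967  -0.70502078] ['frame', 'camera_matrix', 'origin', 'orientation']
{'time': 0.1, 'joint_pos': array([ 1.61510679e+00,  3.59286499e-01,  1.11535789e-02, -3.12702660e-04,
       -1.22410639e+00, -2.88097392e-01]), 'dq': array([ 0.00021735, -0.00059601,  0.00149644,  0.00324447, -0.000698  ,
       -0.00175918]), 'joint_efforts': array([-1.29323849e-03, -5.84163594e+01,  2.93750936e+01,  7.01550364e+00,
        1.01313181e-02, -6.07211655e-05]), 'ee_pos': array([162.85225546, 654.6058988 , 225.73558213]), 'ee_rot': array([ 7.35869246e-04,  9.92573443e-01, -1.21644642e-01, -2.56214735e-05]), 'force': array([-0.52381268, -0.38013163, -0.42787996]), 'moment': array([-0.02368647,  0.00501569,  0.03513278]), 'grasp_force': 0.0, 'width': 87.24547417105359}
```

View pics/side0.png

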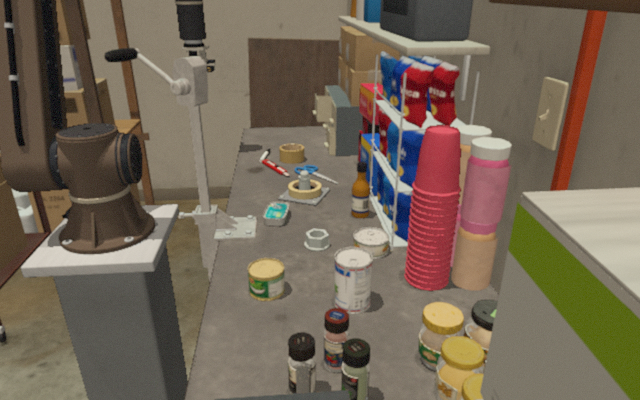

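View pics/top0.png

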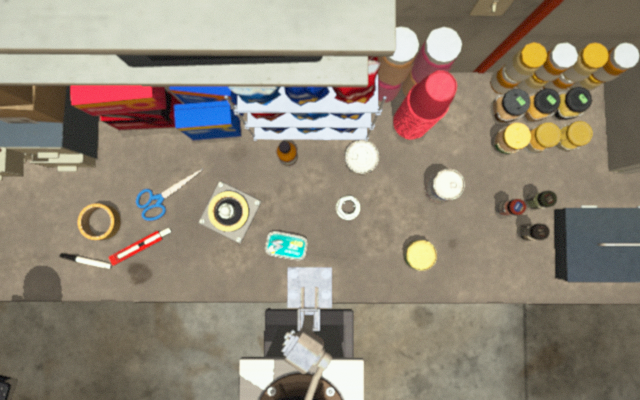

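The side view shows the nut near (317,239) and the holder near (305,188). In the top view the nut is at (348,207) and the holder/stud at (230,210), with the low tin at (362,156), sardine tin at (286,245) and bottle at (287,152). I'll zoom in on the nut and stud next.

```bash
cat > h.py <<'E'
import numpy as np,cv2
from scipy.spatial.transform import Rotation as R
def Rc(c): return R.from_quat(c["orientation"],scalar_first=True).as_matrix()@np.diag([1,-1,-1])
def ray(c,uv):
    d=Rc(c)@np.linalg.inv(c["camera_matrix"])@np.array([uv[0],uv[1],1.]); return np.array(c["origin"]),d/np.linalg.norm(d)
def plane(c,uv,z):
    o,d=ray(c,uv); return o+d*(z-o[2])/d[2]
def proj(c,p):
    q=c["camera_matrix"]@(Rc(c).T@(np.array(p)-c["origin"])); return q[:2]/q[2]
def tri(rs):
    A=0;b=0
    for o,d in rs:
        P=np.eye(3)-np.outer(d,d);A=A+P;b=b+P@o
    return np.linalg.solve(A,b)
E
python3 - <<'E'
import pickle,cv2,numpy as np
from h import *
d=pickle.load(open("c0.pkl","rb"))
T=[("top",328,187,40,40),("top",195,177,70,70),("side",297,222,40,32),("side",275,165,60,45)]
out=[]
for n,x,y,w,h in T:
    im=d[n]["frame"][y:y+h,x:x+w,::-1]; im=cv2.resize(im,(400,300),interpolation=cv2.INTER_NEAREST) ; out.append(im)
cv2.imwrite("pics/z.png",np.vstack([np.hstack(out[:2]),np.hstack(out[2:])]))
print(plane(d["top"],(348,207),32),plane(d["top"],(230,211),78),plane(d["side"],(317,234),32),plane(d["side"],(305,173),78))
E
```

```text
[ 541.14950193 -118.17353961   32.        ] [527.34642628 175.38972094  78.        ] [ 542.23583742 -122.31517191   32.        ] [530.82206959 173.99965445  78.        ]
```

View pics/z.png

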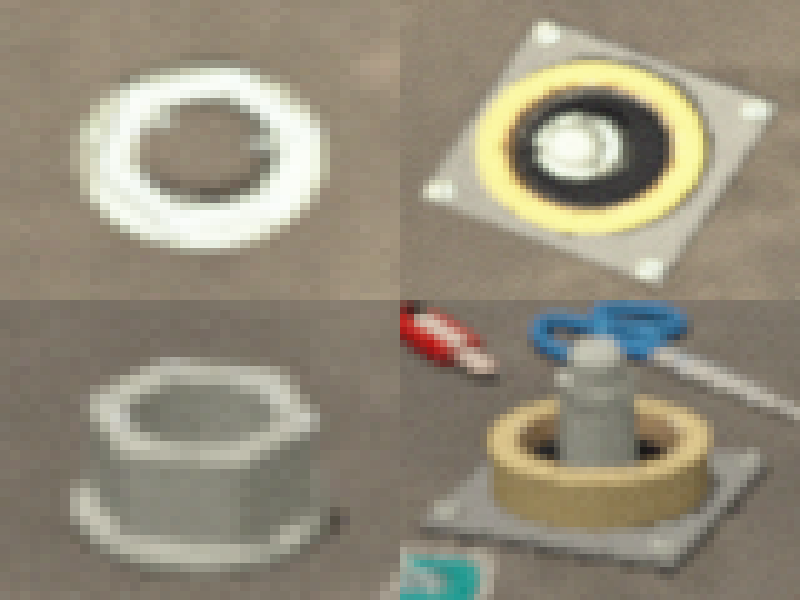

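The nut stands flange-down, with its hex top rim visible in the side crop. The stud's nose shows clearly in both views, at top ≈(225,211) px and side ≈(304,171) px. Next come the masks, and I'll check the IK at the same time.

```bash
python3 - <<'E'
import pickle
from h import *
d=pickle.load(open("c0.pkl","rb")); t,s=d["top"],d["side"]
g=lambda c:cv2.cvtColor(c["frame"],cv2.COLOR_RGB2GRAY)
def roi(c,x,y,w,h,k=8): return cv2.resize(g(c)[y:y+h,x:x+w],None,fx=k,fy=k,interpolation=cv2.INTER_CUBIC)
def full(p,x,y,k=8): return (p+.5)/k-.5+[x,y]
def big(m,mode=cv2.RETR_EXTERNAL): return max(cv2.findContours(m.astype(np.uint8),mode,cv2.CHAIN_APPROX_NONE)[0],key=cv2.contourArea)[:,0].astype(float)
# nut top view: flange outline at z=6
a=roi(t,328,187,40,40); th,_=cv2.threshold(a,0,255,cv2.THRESH_OTSU); print("otsu",th)
c=big(a>th); P=np.array([plane(t,p,6)[:2] for p in full(c,328,187)]); print("nut flange",cv2.minEnclosingCircle(P.astype(np.float32)),P.mean(0))
m=(a<=th).astype(np.uint8);n,l,st,ce=cv2.connectedComponentsWithStats(m);i=[j for j in range(1,n) if l[0,0]!=j and st[j,4]>500]
for j in i: print("bore",plane(t,full(ce[j],328,187),16)[:2])
# nut side rim
a=roi(s,297,222,40,32); 
for th in (140,150,160,170):
    m=(a>th).astype(np.uint8); n,l,st,ce=cv2.connectedComponentsWithStats(m[:int(8*17.5)]) 
    c=big(m[:8*17]); hl=cv2.convexHull(c.astype(np.float32))[:,0]
    P=np.array([plane(s,p,32)[:2] for p in full(hl,297,222)]); C=np.array(cv2.minEnclosingCircle(P.astype(np.float32))[0])
    # 6th harmonic of support function
    A=np.radians(np.arange(0,360)); U=np.c_[np.cos(A),np.sin(A)]; S=(U@(P-C).T).max(1); F=np.sum(S*np.exp(-6j*A)); 
    print("rim",th,C,"corner angle deg mod60",np.degrees(-np.angle(F)/6)%60,"support",S.min(),S.max())
# plate centre
hsv=cv2.cvtColor(t["frame"],cv2.COLOR_RGB2HSV); m=cv2.inRange(hsv,(20,70,120),(35,255,255))[177:247,195:265]
c=big(cv2.resize(m,None,fx=8,fy=8,interpolation=cv2.INTER_CUBIC)>127);(cc,ax,an)=cv2.fitEllipse(c.astype(np.float32)); print("roll",plane(t,full(np.array(cc),195,177),33),ax)
# bolts: 4 bright blobs
a=roi(t,195,177,70,70); k=8
B=[]
for (u,v) in [(545,32),(755,110),(438,190),(650,268)]:
    x=int((u-400)*.175);y=int(v*70/300); w=a[max(0,(y-4))*k:(y+5)*k,max(0,(x-4))*k:(x+5)*k].astype(float); w=np.clip(w-np.percentile(w,80),0,None); yy,xx=np.mgrid[:w.shape[0],:w.shape[1]]
    B.append(full(np.array([(w*xx).sum(),(w*yy).sum()])/w.sum()+[max(0,x-4)*k,max(0,y-4)*k],195,177))
BP=np.array([plane(t,b,9)[:2] for b in B]);print("bolts",BP,BP.mean(0))
# stud nose
a=roi(t,215,200,25,22); np.set_printoptions(linewidth=250); print(g(t)[202:220,216:238]); print(g(s)[168:190,295:316])
E
```

```text
otsu 186.0
nut flange ((541.3562622070312, -118.74199676513672), 32.49461364746094) [ 541.1498442 -118.7609701]
bore [ 542.56800181 -119.44578231]
rim 140 [ 540.34350586 -118.6475296 ] corner angle deg mod60 45.249613868745186 support 25.675161052973838 31.08002022153833
rim 150 [ 540.42633057 -118.69514465] corner angle deg mod60 45.19572772427187 support 25.55036468266536 30.26491231650348
rim 160 [ 540.9230957  -118.81510925] corner angle deg mod60 45.00852164258893 support 25.43486601983114 29.31585926274456
rim 170 [ 541.13122559 -118.89825439] corner angle deg mod60 44.757055882916184 support 25.042851853879007 28.542013789931787
roll [529.88320942 188.1678963   33.        ] (322.4134216308594, 326.6203308105469)
bolts [[599.69824687 214.49633508]
 [553.89973478 119.60009488]
 [504.72955696 261.27217236]
 [457.99445822 165.58292837]] [529.08049921 190.23788267]
[[178 129 107  99  87  59  54  56  65  78  66  54  43  41  38  35  48  49  58  54  57  63]
 [132 105 112  93  63  65  89 117 138 154 138 100  80  70  54  43  39  38  54  57  58  56]
 [109 104 103  74  70 105 158 198 217 
[... 2633 characters left out ...]
78]
 [160 142 131 125 125 133 132 131 131 130 120 126 123 113 107 114 134 145 151 164 184]
 [114 106 107 111 122 135 143 134 136 135 131 125 123 118 111 115 127 129 129 134 159]
 [ 91  98 104 110 122 134 141 137 133 131 126 124 123 116 107 116 119 122 123 122 128]
 [ 92  88  88 100 124 135 138 135 136 133 126 124 125 121 110  97  96 101 110 116 113]
 [ 79  60  59  85 119 134 136 137 135 133 128 124 125 117 112  78  45  67  86 101 111]
 [ 59  41  36  69 114 137 135 136 133 132 126 123 121 118 109  75  24  28  41  83 137]
 [112  86  58  71 114 132 135 136 134 133 127 124 121 118 109  82  51  66  87 131 175]
 [177 167 149 125 134 142 144 138 141 137 132 132 128 128 133 126 129 159 171 182 191]]
```

```bash
python3 - <<'E'
from bench import manip
from h import *
for X,Y,Z in((541,-119,9),(528,174,60)):
  for deg in range(-150,181,30):
    q=(R.from_euler('z',deg,degrees=True)*R.from_euler('x',180,degrees=True)).as_quat(scalar_first=True)
    r=manip.solve_ik([X,Y,Z],q); print(X,deg,None if r is None else np.round(r,2))
E
```

```text
541 -150 [ 0.14  0.4  -0.51 -0.   -0.66 -1.18]
541 -120 [ 0.14  0.4  -0.51  0.   -0.66 -0.66]
541 -90 [ 0.14  0.4  -0.51  0.   -0.66 -0.14]
541 -60 [ 0.14  0.4  -0.51  0.   -0.66  0.39]
541 -30 [ 0.14  0.4  -0.51  0.   -0.66  0.91]
541 0 [ 0.14  0.4  -0.51  0.   -0.66  1.43]
541 30 [ 0.14  0.4  -0.51  0.   -0.66  1.96]
541 60 [ 0.14  0.4  -0.51  0.   -0.66  2.48]
541 90 [ 0.14  0.4  -0.51  0.   -0.66  3.  ]
541 120 [ 0.14  0.4  -0.51 -0.   -0.66 -2.76]
541 150 [ 0.14  0.4  -0.51 -0.   -0.66 -2.23]
541 180 [ 0.14  0.4  -0.51 -0.   -0.66 -1.71]
528 -150 [ 0.67  0.33 -0.46 -0.   -0.78 -1.72]
528 -120 [ 0.67  0.33 -0.46 -0.   -0.78 -1.19]
528 -90 [ 0.67  0.33 -0.46  0.   -0.78 -0.67]
528 -60 [ 0.67  0.33 -0.46  0.   -0.78 -0.15]
528 -30 [ 0.67  0.33 -0.46  0.   -0.78  0.38]
528 0 [ 0.67  0.33 -0.46  0.   -0.78  0.9 ]
528 30 [ 0.67  0.33 -0.46  0.   -0.78  1.42]
528 60 [ 0.67  0.33 -0.46  0.   -0.78  1.95]
528 90 [ 0.67  0.33 -0.46  0.   -0.78  2.47]
528 120 [ 0.67  0.33 -0.46  0.   -0.78  2.99]
528 150 [ 0.67  0.33 -0.46 -0.   -0.78 -2.76]
528 180 [ 0.67  0.33 -0.46 -0.   -0.78 -2.24]
```

Both fixes agree: the nut is at (541,−119) with flats at 15° mod 60°, and the stud is at about (529,189). One thing to check first: there's a post near the bench edge that might be in the arm's way.

```bash
python3 - <<'E'
import pickle
from h import *
d=pickle.load(open("c0.pkl","rb")); t,s=d["top"],d["side"]
print("tcp proj side",proj(s,[163,655,226]),"top",proj(t,[163,655,226]),"base",proj(s,[0,0,0]),proj(s,[0,0,300]),proj(t,[0,0,200]))
print("clamp",plane(t,(290,268),0),plane(t,(332,308),0))
for name,uvt,uvs in [("head",(295,345),(190,80)),("head2",(312,318),(200,205)),("lever",(300,340),(125,55))]:
    r=[ray(t,uvt),ray(s,uvs)];p=tri(r);print(name,p,proj(t,p)-uvt,proj(s,p)-uvs)
print("crown",plane(t,(225.6,210.6),62),"tip",plane(t,(224.7,210.5),78),plane(s,(304.4,171.3),78))
for n,uv,z in(("bottle",(287,148),150),("rackfront",(310,138),20),("low",(362,156),40)):print(n,plane(t,uv,z))
a=cv2.resize(s["frame"][0:280,0:300,::-1],(600,560)); b=cv2.resize(t["frame"][260:400,230:380,::-1],(200,187)); 
b=cv2.copyMakeBorder(b,0,560-187,0,0,cv2.BORDER_CONSTANT);cv2.imwrite("pics/post.png",np.hstack([a,b]))
E
```

```text
tcp proj side [198.59857822  92.40347995] top [ -9.53913285 377.0154795 ] base [108.46208921 230.93639623] [ 84.33712245 119.39332731] [296.92957802 452.04896479]
clamp [383.39687751  30.79850736   0.        ] [281.1421018  -78.73832257   0.        ]
head [261.68501718  -4.07164432 387.55174238] [0.34321502 2.84133229] [2.26051335 0.33985161]
head2 [259.01346388 -29.62515545  78.54913662] [0.38659372 3.60362374] [3.47217321 0.16828434]
lever [209.29841011 -34.84779526 438.54760827] [11.32059064 44.98223486] [38.26839265  4.82051847]
crown [529.03494806 189.24943621  62.        ] tip [528.51977168 188.49482216  78.        ] [529.84971706 188.22673044  78.        ]
bottle [672.78131197  31.16691252 150.        ]
rackfront [721.36165317 -19.51944349  20.        ]
low [ 671.64210116 -153.44268649   40.        ]
```

View pics/post.png

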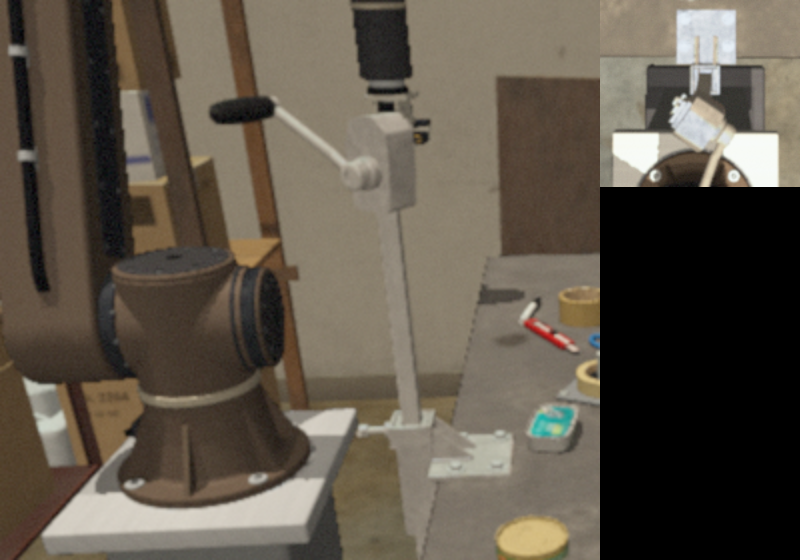

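The post, about 430 mm high at (260,−15), stays well inside the radius I need for the wrist, and the forearm passes above it. I'll go to the nut, squeeze it lightly once to centre it across one axis, then turn 60° and grasp it.

```bash
cat >> h.py <<'E'
def ori(deg): return (R.from_euler('z',deg,degrees=True)*R.from_euler('x',180,degrees=True)).as_quat(scalar_first=True)
def show(tag=""):
    from bench import manip
    s=manip.read_state(); print(tag,"t%.1f"%s["time"],"p",np.round(s["ee_pos"],1),"q6 %.2f"%s["joint_pos"][5],"F",np.round(s["force"],1),"Mz %.2f"%s["moment"][2],"w %.1f g %.1f"%(s["width"],s["grasp_force"]),flush=True); return s
E
python3 - <<'E'
from bench import manip,claw
from h import *
manip.reach([230,480,200],ori(-75)); show("a")
manip.reach([541.1,-118.8,120],ori(-75)); show("b")
manip.movel([541.1,-118.8,11.5],v=120,threshold=12); show("down")
claw.gripper_to(40,5); show("sq1")
claw.gripper_to(70); 
manip.reach([541.1,-118.8,11.5],ori(-135)); show("rot")
claw.gripper_to(40,8); show("sq2")
E
```

```text
a t1.0 p [230.1 480.8 200.4] q6 -1.23 F [0.7 0.7 1.1] Mz 0.04 w 87.6 g 0.0
b t3.4 p [ 541.4 -118.1  120.2] q6 0.12 F [-0.8  0.1 -0.1] Mz -0.01 w 87.4 g 0.0
down t4.5 p [ 541.7 -118.7   12.1] q6 0.12 F [ 0.6 -0.1  0. ] Mz -0.01 w 87.7 g 0.0
sq1 t5.2 p [ 541.2 -118.8   11.6] q6 0.12 F [-0.7 -0.1  1.5] Mz -0.03 w 50.2 g 5.0
rot t6.7 p [ 541.1 -118.8   11.5] q6 -0.92 F [ 1.  -1.2 -0.2] Mz 0.01 w 69.8 g 0.0
sq2 t7.2 p [ 541.1 -118.8   11.5] q6 -0.92 F [-0.4  0.4  0.1] Mz 0.03 w 50.0 g 8.0
```

```bash
python3 - <<'E'
from bench import manip,claw
from h import *
claw.gripper_to(40,20); show("grip")
manip.movel([541.1,-118.8,130],v=120); show("lift")
manip.reach([529,189,130],ori(-135)); manip.dwell(.3); show("over")
hit=manip.movel([529,189,90],v=100,threshold=6); show(f"90 {hit}")
z=None
hit=manip.movel([529,189,62],v=25,threshold=5); show(f"set {hit}"); manip.dwell(.2); show()
from bench import cams; 
import pickle; c=cams.camera("side"); pickle.dump(c,open("c1.pkl","wb")); cv2.imwrite("pics/set.png",cv2.resize(c["frame"][120:220,240:380,::-1],None,fx=5,fy=5))
E
```

```text
grip t7.4 p [ 541.1 -118.8   11.5] q6 -0.92 F [0.2 0.5 0. ] Mz 0.03 w 49.8 g 19.9
lift t8.6 p [ 540.5 -118.8  129.2] q6 -0.92 F [-0.6  0.2 -3.5] Mz -0.02 w 50.0 g 19.9
over t10.0 p [529.2 188.1 130. ] q6 -1.48 F [-0.5  0.7 -3.7] Mz 0.03 w 49.4 g 19.9
90 False t10.6 p [529.2 189.   90.1] q6 -1.48 F [ 0.   0.4 -2.7] Mz -0.02 w 50.0 g 19.9
set True t11.6 p [528.9 188.9  63.3] q6 -1.48 F [-1.4  0.3  4.6] Mz 0.03 w 50.1 g 19.9
 t11.8 p [528.9 188.9  63.3] q6 -1.48 F [-0.8  0.3  5.5] Mz -0.03 w 49.7 g 19.9
```

View pics/set.png

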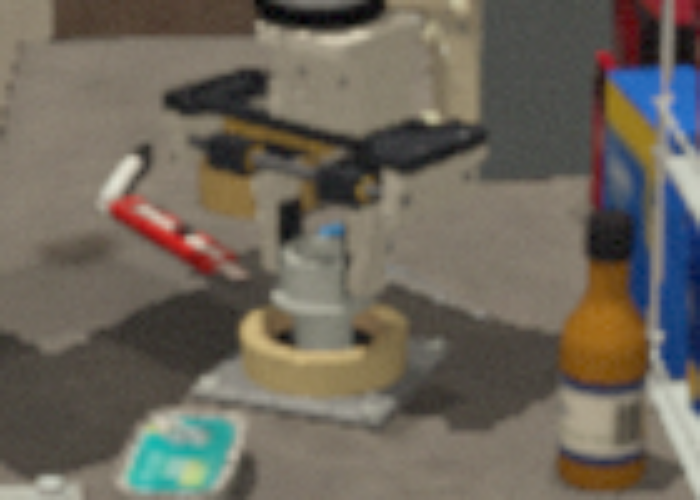

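The side picture shows the nut sitting level on the stud at crop (310,270), held in the fingers. TCP z of 63.3 matches the crown height (63.5 expected). Next I turn it anticlockwise in small steps, probing gently downwards at each one.

```bash
python3 - <<'E'
from bench import manip,claw
from h import *
claw.gripper_to(40,12)
manip.movel([529,189,63.6],v=20); s=show("relax")
z=63.6; deg=-135
while deg<0:
    deg+=5; manip.reach([529,189,63.4],ori(deg)); s=manip.read_state()
    m=s["moment"][2]
    hit=manip.movel([529,189,60],v=20,threshold=4); s=show(f"{deg} m {m:.2f} {hit}")
    if s["ee_pos"][2]<61.2 or abs(s["force"][2])>25 or abs(m)>.4: break
E
```

```text
relax t12.3 p [529.  189.   63.5] q6 -1.48 F [ 0.3  0.8 -1. ] Mz -0.00 w 49.8 g 12.0
-130 m 0.07 True t12.8 p [529.5 189.4  62. ] q6 -1.39 F [-1.2  0.7  4.1] Mz -0.07 w 50.0 g 12.0
-125 m -0.05 True t13.2 p [529.1 189.1  61.2] q6 -1.31 F [-1.6  0.3  3.4] Mz -0.03 w 50.0 g 12.0
-120 m 0.04 True t13.7 p [529.1 189.   60.9] q6 -1.22 F [-0.6  0.6  3. ] Mz -0.06 w 50.3 g 12.0
```

TCP z is creeping down in small amounts at only about 4 N. That looks like the pads slipping on the nut, since 12 N is a weak grip. I'll regrip at the known height with more force and probe more lightly.

```bash
python3 - <<'E'
from bench import manip,claw
from h import *
claw.gripper_to(58); manip.movel([529,189,63.5],v=40); claw.gripper_to(40,30); show("regrip")
deg=-120; hit=manip.movel([529,189,60],v=15,threshold=3); s=show(f"test {hit}")
while deg<0:
    deg+=5; manip.reach([529,189,63.6],ori(deg)); s=manip.read_state()
    m=s["moment"][2]
    hit=manip.movel([529,189,60],v=20,threshold=4); s=show(f"{deg} m {m:.2f} {hit}")
    if s["ee_pos"][2]<61.8 or abs(s["force"][2])>25 or abs(m)>.4: break
E
```

```text
regrip t14.7 p [528.9 189.   63.5] q6 -1.22 F [-0.8  0.5  0.6] Mz 0.03 w 49.7 g 30.0
test True t14.9 p [529.  189.   63.3] q6 -1.22 F [-3.   0.4  7.3] Mz 0.04 w 49.5 g 30.0
-115 m 0.02 True t15.3 p [529.  189.   63.2] q6 -1.13 F [-4.2 -0.1 10.4] Mz 0.02 w 49.9 g 30.0
-110 m 0.04 True t15.8 p [529.1 189.   63.2] q6 -1.04 F [-4.2  0.3 11.7] Mz 0.04 w 50.2 g 30.0
-105 m 0.01 True t16.3 p [529.1 189.   63.2] q6 -0.96 F [-3.8 -0.1 10.5] Mz 0.05 w 49.6 g 30.0
-100 m -0.01 True t16.7 p [529.1 189.   63.1] q6 -0.87 F [-3.4 -0.1 10. ] Mz -0.00 w 49.7 g 30.0
-95 m 0.03 True t17.2 p [529.2 189.   63. ] q6 -0.78 F [-4.1  0.2  9.8] Mz 0.05 w 50.1 g 30.0
-90 m -0.01 True t17.6 p [529.3 189.   62.3] q6 -0.70 F [-2.   0.8  6.4] Mz 0.08 w 49.7 g 30.0
-85 m -0.05 True t18.1 p [528.5 188.9  60.5] q6 -0.61 F [ 1.7  1.6 -3.5] Mz 0.12 w 50.0 g 30.0
```

At −85° the upward force vanished, leaving only the nut's weight on the tool, and z dropped: the lugs are over the gaps. Now I lower it into the thread.

```bash
python3 - <<'E'
from bench import manip,claw
from h import *
hit=manip.movel([529,189,52.5],v=20,threshold=5); show(f"sink {hit}"); manip.dwell(.15); show()
E
```

```text
sink True t18.4 p [528.7 188.9  54.7] q6 -0.61 F [-1.3  0.4  4.8] Mz -0.03 w 49.9 g 30.0
 t18.6 p [528.6 188.9  54.8] q6 -0.61 F [-1.5  0.2  5.4] Mz 0.05 w 49.7 g 30.0
```

The nut has sunk 18.8 mm below the tip, so it is in the thread. Now I turn it clockwise along the helix, staying inside the play and watching the forces.

```bash
python3 - <<'E'
from bench import manip,claw
from h import *
z0=55.2; a=0
while a<80:
    a+=8; manip.reach([528.9,189,z0-np.radians(a)*2.9],ori(-85-a)); s=show(f"cw {a}")
    if abs(s["moment"][2])>.4 or abs(s["force"][2]+3.5)>20 or np.hypot(*s["force"][:2])>15: print("stop");break
E
```

```text
cw 8 t18.9 p [528.9 189.   54.7] q6 -0.74 F [-0.9  0.8 -0.9] Mz -0.09 w 49.8 g 30.0
cw 16 t19.1 p [528.8 189.   54.3] q6 -0.88 F [-1.1  0.3  0.2] Mz 0.01 w 49.9 g 30.0
cw 24 t19.4 p [528.8 189.   53.9] q6 -1.02 F [-0.1  1.3 -0.2] Mz -0.01 w 49.8 g 30.0
cw 32 t19.6 p [528.8 189.   53.5] q6 -1.16 F [ 0.1  0.2 -0.4] Mz 0.01 w 49.9 g 30.0
cw 40 t19.9 p [528.8 189.   53.1] q6 -1.29 F [ 0.2  0.9 -1.4] Mz -0.00 w 49.9 g 30.0
cw 48 t20.1 p [528.9 189.1  52.7] q6 -1.43 F [-0.7  0.5 -1.2] Mz -0.05 w 49.6 g 30.0
cw 56 t20.4 p [528.9 189.1  52.3] q6 -1.57 F [-0.5  0.7 -0.3] Mz 0.03 w 49.6 g 30.0
cw 64 t20.7 p [528.9 189.1  51.9] q6 -1.71 F [-0.4  0.9 -2.1] Mz -0.04 w 50.0 g 30.0
cw 72 t20.9 p [529.  189.1  51.6] q6 -1.85 F [ 0.2  0.5 -1.3] Mz -0.01 w 49.5 g 30.0
cw 80 t21.2 p [528.9 189.   51.1] q6 -1.99 F [-0.2 -0.4 -1.9] Mz -0.01 w 49.9 g 30.0
```

The nut turned 1.38 rad with almost no resistance. A light upward tug will confirm it has caught, then I'll release, retreat and look.

```bash
python3 - <<'E'
from bench import manip,claw,cams
from h import *
hit=manip.movel([528.9,189,55],v=15,threshold=6); show(f"tug {hit}")
manip.movel([528.9,189,51.2],v=20,threshold=8); show("back")
claw.gripper_to(85); show("open")
manip.movel([528.9,189,150],v=100); manip.reach([480,340,250],ori(-85)); show("away")
c=cams.camera("side"); t=cams.camera("top")
a=cv2.resize(c["frame"][150:210,265:345,::-1],(400,300),interpolation=cv2.INTER_CUBIC);b=cv2.resize(t["frame"][177:247,190:270,::-1],(400,300),interpolation=cv2.INTER_CUBIC)
cv2.imwrite("pics/end.png",np.hstack([a,b]))
for z in (71.4,69): print("expect hex top centre",z,proj(c,[529,189,z]),proj(t,[529,189,z]))
E
```

```text
tug True t21.4 p [527.8 188.5  52.2] q6 -2.00 F [ 0.4  1.6 -2.7] Mz -0.01 w 49.8 g 30.0
back t21.7 p [528.8 188.9  51.1] q6 -2.00 F [-1.1 -0.1 -0.8] Mz -0.00 w 49.5 g 30.0
open t22.5 p [528.9 189.   51.2] q6 -2.00 F [-0.1 -0.4 -0.8] Mz 0.02 w 84.8 g 0.0
away t24.7 p [479.8 339.5 249.1] q6 -0.86 F [ 0.4 -0.4  0.5] Mz -0.00 w 85.1 g 0.0
expect hex top centre 71.4 [304.13447566 173.25090924] [224.99770554 210.43340072]
expect hex top centre 69 [304.1452638  173.98860934] [225.17786674 210.47987372]
```

View pics/end.png

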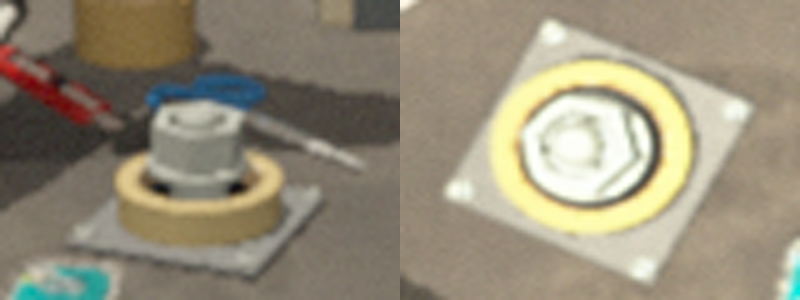

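The nut sits level on the stud, at side crop (195,140) and top crop (580,145), inside the roll. The top of the stud now stands out above the hexagon, as expected at about 22–23 mm below the tip. The gripper is clear, so I'm handing the job in.

```bash
python3 -c "
from bench import manip
print(manip.finish_job())"
```

```text
the job is handed in; nothing more can be done
None
```

The flange nut is on the stud: it dropped into the thread, turned 1.38 rad clockwise to about 22–23 mm below the tip (21.1 mm needed), and was released. The job was handed in at about 25 s with no verdict shown; that depth comes from arm height and turn angle, and the final tug to confirm the catch was inconclusive.

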